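# Lay the tall valve housing down in its jig

## Robot

A 6-joint arm with a two-finger parallel gripper is mounted at the origin on the work surface. World frame = base frame: x ahead of the robot, y to its left, z up, the work surface at z = 0. Lengths are in m, angles in rad, forces in N, time in s.
With the tool pointing down it reaches from about 0.4 to 0.825 m from the base axis. Payload 7 kg.
Tool frame: the origin (TCP) lies on the centre line of the jaws, within the pads' length; the fingertips stand 14 mm ahead of it and the grasp point (between the pads) lies 5 mm behind it (tip_extent is the z of the fingertips in the tool frame, in m); z points along the fingers, y is the line along which they close (so a half turn about z gives the same grasp; the last joint's range is limited). The gripper opens to 88 mm and grips with 3 to 60 N. Pads are 19 mm wide; open, the fingers measure 130 mm over their backs; the gripper's body (78 mm by 193 mm) begins 47 mm behind the grasp point.
Start: joints at [1.551, 0.359, 0.012, 0, -1.224, -0.288], TCP at [0.205, 0.643, 0.241] pointing down, gripper open.
Joint ranges: [-3.07, 3.07], [-1.43, 2.12], [-1.02, 1.25], [-3.03, 1.67], [-3.05, -0], [-3.03, 3.03]. Speed limits (rad/s): [2.39, 2.39, 3.01, 3.14, 3.14, 3.14].

## Interface

Orientations are given as a unit quaternion [x, y, z, w].
In Python, from plant import * gives the robot as it stands.
- The arm moves only by the tool jog_arm, never from a script. Its arguments are lists of equal length, an entry for each row: "delta_pos": the shift along the world's x, y, z normalised to -1 to 1, where 1 is 500 mm, a list of three; "yaw": the turn about the world's z normalised to -1 to 1, where 1 is 0.5 rad; "jaw": the gripper command: -1 is shut, 1 is fully open, values between are in proportion. In form: {"delta_pos": [[dx, dy, dz], ...], "yaw": [yaw, ...], "jaw": [jaw, ...]}. A call has 1 to 20 rows; each row is the pose to reach, as a shift and turn from the pose commanded when the call began; what a row does not reach only later rows make up. A row lasts 1/8 s, in which the tool goes at most 62.5 mm and 10.7 degrees, less where a joint would pass 70% of its speed; a pose out of reach is approached as far as the arm can. A call with a number of a shift or a turn outside -1 to 1 is refused whole. A call with a gripper value outside its range is refused whole. The fingers move at their own pace and stop on an object; "squeeze" is the grip in N (left out, the last holds). Time passes only in rows, so rows that repeat a pose let the fingers close. It gives the time, the measured TCP pose, the force, the opening and the grip force at its end, in the units of the state.
- read_state(): the state, without advancing time (a new reading comes with each control period).
- get_image(name): name is "scene" or "top" or "wrist"; returns a dict with "color" (480x640x3 uint8, red, green, blue), "depth" (480x640 float32, m along the optical axis (not along the pixel's ray), 0 where there is no reading), "camera_matrix" (3x3 intrinsics, pixels), "camera_from_world" (4x4, takes a point from world to camera coordinates); the wrist camera has in their place "hand_eye" (4x4, takes a point from camera to tool coordinates, whose origin is the TCP and whose axes are the flange's). Camera axes: x right, y down, z forward; pixel columns grow to the right and rows downward; lengths in m; the calibration is good to about 2 mm. A picture is of the moment at which its call begins: read the wrist's pose just before it.
- hand_in(): hands the job in; it is judged then, once.
The state is a dict: "t": time; "qpos": joint angles; "joint_vel": joint speeds; "tau": joint torques, N m; "tcp_pos": TCP position; "tool_rot": TCP orientation; "wrist_force": force on the tool from outside, world axes, zero at the start; "moment": the same for the moment, N m; "width": finger opening in m; "finger_force": force on a finger pad.
Only numpy, scipy, OpenCV 4.12 (cv2) and the standard library are available. Lean on these libraries where they do the work, as an engineer would, in place of code of your own. Each camera call takes 0.05 s, during which the arm holds its last target. There are 200 camera calls.

## Task

Tip the tall blue valve housing over the low stop at its foot, towards the rubber V-saddle of its jig, and lower it gently onto its side so that its barrel comes to rest in the saddle. Do it with the fingertips only: steady it all the way down (the open mouth is a good place for them) rather than letting it drop, do not pinch, lift or carry it, and leave everything else on the bench where it is.

Things in the scene. Friction and masses are not known exactly. Their poses are not given: they have to be found in the camera images.
- housing: tall blue cast housing, 170 mm high, 0.8 kg: square foot 90 x 90 x 20 mm under a round tube (barrel), 64 mm outside, 52 mm bore, open at the top, 144 mm deep; a port boss (30 mm wide, 11 mm long) on its +x side 70 mm up. Origin: centre of the underside; z up the barrel; -x towards stop and saddle. It stands on the jig's plate 2 to 6 mm short of the stop, square to the jig within 5 degrees
- housing_mouth (a point): centre of the housing's open mouth, on its axis 170 mm above the underside; axes as the housing's
- housing_toe (a point): middle of the foot's bottom edge on the stop side (45 mm from the axis, at the underside), about which it tips; axes as the housing's
- housing_barrel (a point): point on the housing's axis 110 mm above the underside, the part of the barrel that comes to lie in the saddle; axes as the housing's. (The housing's centre of mass is about 60 mm up the axis: it overbalances at about 0.64 rad of tilt)
- jig: fixed laying-down jig, a plate 270 x 130 x 10 mm. Origin: on the bench top, below the face of the stop that the housing's foot meets. The housing stands on its +x side (plate to x = 110 mm), the saddle is on its -x side (plate to x = -160 mm): the housing tips towards the jig's -x, roughly to the robot's right (world -y); z up
- jig_stop (a point): middle of the stop's top edge, on the face towards the housing, 15 mm above the bench. The stop is a steel bar 120 mm long, 10 mm wide, standing 5 mm above the plate; axes as the jig's
- jig_saddle (a point): where the barrel's axis lies in the saddle: 93 mm from the stop's face towards -x, 77 mm above the bench. The saddle is a rubber-lined 90 degree V, 26 mm long, 90 mm wide, cheeks up to 72 mm above the bench. Lying in it the housing leans about 1.36 rad from upright, the centre of its mouth some 145 mm from the stop and 95 mm above the bench; axes as the jig's
- fitting: nickel-grey steel ball-valve body, a stubby round part 44 mm in diameter and 56 mm high, standing beside the jig. Leave alone. Origin: centre of its underside; z up
- gland: small brass gland nut with a thin neck, 32 mm in diameter and 40 mm high, standing beside the jig on the other side. Leave alone. Origin: centre of its underside; z up
- short_housing: squat round blue housing, 90 mm in diameter, 85 mm high, closed steel top. Not the one to tip. Leave alone. Origin: centre of its underside; z up
- sealant: sealant jar, 54 mm in diameter, 100 mm high. Leave alone. Origin: centre of its underside; z up
- mallet: hammer lying on the bench. Leave alone. Origin: under it, about mid-length; z up
- spanner: steel spanner lying on the bench. Leave alone. Origin: under it, about mid-length; z up
- cover: flat aluminium cover disc, 84 mm in diameter, 12 mm thick. Leave alone. Origin: centre of its underside; z up
Not all that is in view belongs to the job. Leave any brown or red look-alike of the housing alone.

How it is judged:
By the outcome, as a careful person would: the job done as asked, in the order asked, and still so for the second after the job is handed in, with the robot touching nothing.
It also fails if it takes over 51 s, if anything falls off the work surface, if the arm or the gripper's body presses on something with over 40 N, if the wrist force passes 120 N, or if a joint passes its speed limit or range.

## Working session

There is one attempt and no reset: what is moved stays moved. The work goes in short steps, Python scripts to look and compute and a tool call to move; the robot and the scene stay as the last step left them, time stands still between calls to the robot, and variables do not carry over. Pictures are saved under pics/ and viewed, at most 10 in all, crops included, and the job is handed in when it is done.

Besides the shell and the picture viewer there is one more tool, called after "Request:" by a JSON object that holds its "method" and its "body", one argument or row to a line. jog_arm: Moves the arm, as the interface text tells. Its arguments: {"type":"object","properties":{"delta_pos":{"type":"array","items":{"type":"array","items":{"type":"number"}}},"yaw":{"type":"array","items":{"type":"number"}},"jaw":{"type":"array","items":{"type":"number"}},"squeeze":{"type":"number"}},"required":["delta_pos","yaw","jaw"]}

```bash
mkdir -p pics; cat > h.py <<'E'
from plant import *
import numpy as np, cv2, pickle
def grab(n):
    s=read_state(); d=get_image(n); 
    return s,d
def world(d,u,v,z=None):
    K=np.array(d["camera_matrix"]);T=np.linalg.inv(np.array(d["camera_from_world"]))
    r=T[:3,:3]@np.linalg.solve(K,[u,v,1.]);o=T[:3,3]
    if z is None: return o+r*d["depth"][int(v),int(u)]
    return o+r*(z-o[2])/r[2]
E
python3 - <<'E'
from h import *
for n in("scene","top"):
    s,d=grab(n); cv2.imwrite(f"pics/{n}0.png",d["color"][:,:,::-1]); pickle.dump(d,open(n+"0.pkl","wb"))
    print(np.linalg.inv(d["camera_from_world"]).round(3).tolist())
print(s)
E
```

```text
[[0.861, 0.344, -0.374, 0.98], [0.508, -0.565, 0.65, -0.855], [0.012, -0.75, -0.661, 0.956], [0.0, 0.0, 0.0, 1.0]]
[[-0.028, -0.999, 0.042, 0.48], [-0.999, 0.029, 0.02, -0.05], [-0.021, -0.041, -0.999, 1.328], [0.0, 0.0, 0.0, 1.0]]
{'t': 0.05, 'qpos': array([ 1.55107497e+00,  3.59400035e-01,  1.10828335e-02, -3.39772172e-04,
       -1.22410839e+00, -2.88060030e-01]), 'joint_vel': array([-1.00911131e-03, -3.89514827e-04,  8.62404373e-05, -1.57337701e-03,
        1.07664650e-03, -2.32596428e-03]), 'tau': array([-1.09964109e-03, -5.84676433e+01,  2.94067562e+01,  7.02611670e+00,
        1.02877838e-02, -4.56805503e-05]), 'tcp_pos': array([0.20440005, 0.64282929, 0.23962647]), 'tool_rot': array([ 9.88172967e-01, -1.53341117e-01, -4.93249428e-05,  8.28676423e-04]), 'wrist_force': array([ 0.2988387 , -0.35482221, -0.44947693]), 'moment': array([-0.05019734,  0.00599228,  0.01962271]), 'finger_force': 0.0, 'width': 0.0877551222182498}
```

View pics/scene0.png

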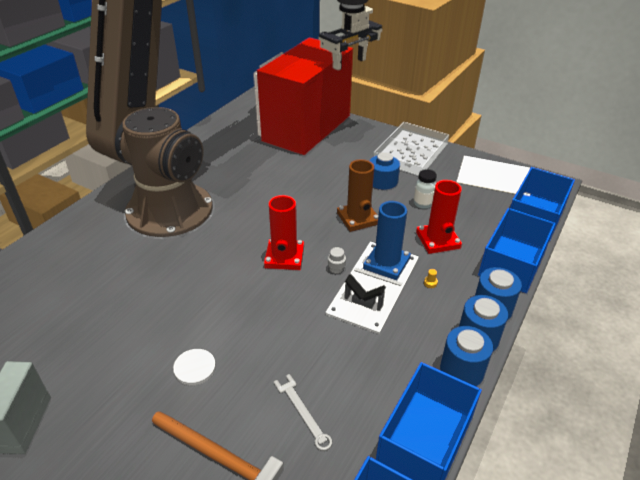

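View pics/top0.png

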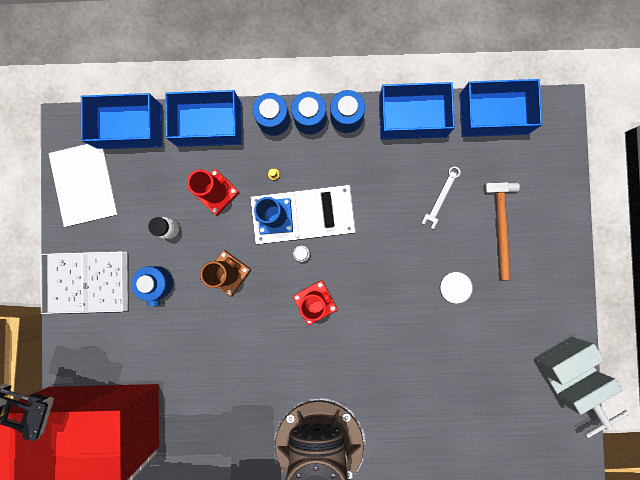

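The scene shows the tall blue open tube with a square foot on the white jig plate (scene ≈(392,238), top ≈(272,212)), with the black V-saddle at scene (364,292), top (327,210). Look-alikes are red (top 210,187 and 315,303), brown (top 225,272), squat blue with a steel top (top 151,285), and three blue jars (top 270–347,110). Only the one at top (272,212) is blue, tall, open and on the jig.

```bash
python3 - <<'E'
from h import *
def pts(d):
    K=d["camera_matrix"];T=np.linalg.inv(d["camera_from_world"])
    v,u=np.mgrid[:480,:640];z=d["depth"]
    c=np.stack([(u-K[0,2])/K[0,0]*z,(v-K[1,2])/K[1,1]*z,z],-1)
    return c@T[:3,:3].T+T[:3,3]
box={"top":(235,165,375,265),"scene":(320,180,450,340)}
for n in("top","scene"):
    d=pickle.load(open(n+"0.pkl","rb"));P=pts(d);hsv=cv2.cvtColor(d["color"],cv2.COLOR_RGB2HSV)
    a,b,c,e=box[n];roi=np.zeros((480,640),bool);roi[b:e,a:c]=1
    blue=roi&(abs(hsv[...,0].astype(int)-108)<15)&(hsv[...,1]>100)
    top=blue&(P[...,2]>.172)&(P[...,2]<.19)
    q=P[top];
    cen=cv2.minEnclosingCircle(q[:,:2].astype(np.float32));print(n,"rim n",len(q),"z",np.median(q[:,2]),"circ",cen)
    foot=blue&(P[...,2]<.045)&(P[...,2]>.015)
    r=cv2.minAreaRect(P[foot][:,:2].astype(np.float32));print(" foot",r,"z",np.median(P[foot][:,2]))
    wh=roi&(hsv[...,1]<40)&(hsv[...,2]>190)&(P[...,2]<.018)&(P[...,2]>.003)
    k,l,st,_=cv2.connectedComponentsWithStats((wh).astype(np.uint8));i=1+np.argmax(st[1:,4])
    m=(l==i)
    r=cv2.minAreaRect(P[m][:,:2].astype(np.float32));print(" plate",r,cv2.boxPoints(r).round(3).tolist(),"z",np.median(P[m][:,2]))
    bk=roi&(hsv[...,2]<60)&(P[...,2]>.03)&(P[...,2]<.09)
    q=P[bk];r=cv2.minAreaRect(q[:,:2].astype(np.float32));print(" saddle",len(q),r,"zmax",np.percentile(q[:,2],98))
    if n=="top":
        for nm,bx in dict(fit=(288,243,315,266),gland=(262,163,285,186),red1=(180,160,242,218),brown=(195,245,252,300),red2=(285,275,345,330)).items():
            Q=P[bx[1]:bx[3],bx[0]:bx[2]].reshape(-1,3);Q=Q[Q[:,2]>.03];print(nm,Q.min(0).round(3),Q.max(0).round(3))
    im=d["color"][b:e,a:c,::-1];cv2.imwrite(f"pics/crop_{n}.png",cv2.resize(im,None,fx=3.5,fy=3.5,interpolation=cv2.INTER_CUBIC))
A=cv2.imread("pics/crop_top.png");B=cv2.imread("pics/crop_scene.png");B=cv2.resize(B,(int(B.shape[1]*A.shape[0]/B.shape[0]),A.shape[0]))
cv2.imwrite("pics/crop0.png",np.hstack([A,B])[:,:800])
E
```

```text
top rim n 200 z 0.17934908296202878 circ ((0.6093781590461731, 0.10060001909732819), 0.0319037027657032)
 foot ((0.6091921329498291, 0.10033261775970459), (0.0891217440366745, 0.08918359875679016), 3.329880475997925) z 0.03104122624069272
 plate ((0.6137227416038513, 0.027749598026275635), (0.13017040491104126, 0.27060478925704956), 5.253089904785156) [[0.5370000004768372, 0.15700000524520874], [0.5609999895095825, -0.11299999803304672], [0.6909999847412109, -0.10100000351667404], [0.6660000085830688, 0.1679999977350235]] z 0.010126053960822112
 saddle 360 ((0.5865952968597412, 0.0799979418516159), (0.1097734123468399, 0.291413813829422), 19.870750427246094) zmax 0.07916714858796788
fit [ 0.48  -0.05   0.032] [0.529 0.053 1.328]
gland [ 0.48 -0.05  0.03] [0.733 0.111 1.328]
red1 [ 0.48 -0.05  0.03] [0.721 0.292 1.328]
brown [ 0.413 -0.05   0.03 ] [0.502 0.265 1.328]
red2 [ 0.345 -0.05   0.03 ] [0.48  0.031 1.328]
scene rim n 247 z 0.1783044899088576 circ ((0.6142004132270813, 0.10131917148828506), 0.033530909568071365)
 foot ((0.5557345747947693, 0.23789377510547638), (0.10945700854063034, 0.40965911746025085), 23.053300857543945) z 0.0292027993459697
 plate ((0.617179274559021, 0.02724357694387436), (0.13126496970653534, 0.2741258144378662), 4.7221221923828125) [[0.5400000214576721, 0.15800000727176666], [0.5630000233650208, -0.11500000208616257], [0.6940000057220459, -0.10400000214576721], [0.6710000038146973, 0.16899999976158142]] z 0.010356065427442274
 saddle 503 ((0.5942069292068481, 0.15711228549480438), (0.4252754747867584, 0.21664665639400482), 80.14669036865234) zmax 0.08435828861998508
```

View pics/crop0.png

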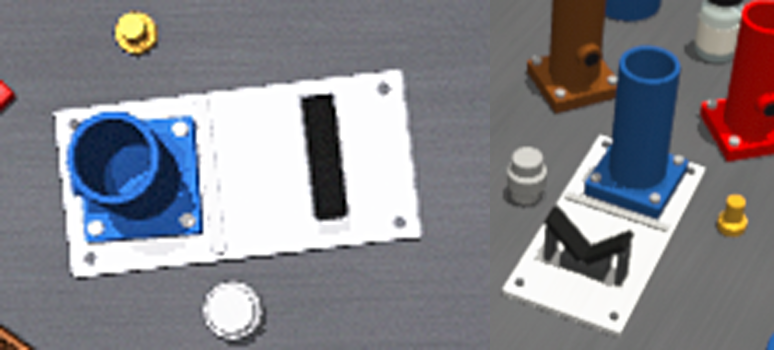

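The crop confirms the target: the blue open tube, its port boss facing away from the saddle, standing just short of the stop. Mouth is at about (0.611, 0.101, 0.180), and the tip direction is (0.087, -0.996). I'm moving above the mouth with the jaws shut and their closing line across the tip direction.

Request:
{"method": "jog_arm", "body": {
  "delta_pos": [
    [0.05,-0.05,0.1],
    [0.12,-0.15,0.12],
    [0.2,-0.25,0.14],
    [0.28,-0.35,0.14],
    [0.35,-0.45,0.14],
    [0.4,-0.5,0.14],
    [0.4,-0.5,0.14]
  ],
  "yaw": [0,-0.2,-0.4,-0.6,-0.784,-0.784,-0.784],
  "jaw": [-1,-1,-1,-1,-1,-1,-1],
  "squeeze": 5
}}

```text
t: 0.98
tcp_pos: [0.4058, 0.3911, 0.3105]
tool_rot: [0.939, -0.344, -0.0, 0.0]
wrist_force: [-0.1, 0.5, -0.3]
width: 0.023
finger_force: 0.0
```

Request:
{"method": "jog_arm", "body": {
  "delta_pos": [
    [0.08,-0.1,0],
    [0.16,-0.2,0],
    [0.24,-0.3,0],
    [0.32,-0.4,0],
    [0.38,-0.5,0],
    [0.41,-0.58,0],
    [0.41,-0.58,0]
  ],
  "yaw": [-0.1,-0.3,-0.5,-0.7,-0.784,-0.784,-0.784],
  "jaw": [-1,-1,-1,-1,-1,-1,-1]
}}

```text
t: 1.85
tcp_pos: [0.6102, 0.1012, 0.3096]
tool_rot: [0.854, -0.521, -0.0, 0.001]
wrist_force: [-0.6, -0.3, 0.3]
width: 0.0004
finger_force: 0.0
```

Request:
{"method": "jog_arm", "body": {
  "delta_pos": [
    [0,0,0],
    [0,0,0],
    [0,0,0],
    [0,0,0]
  ],
  "yaw": [-0.3,-0.6,-0.784,-0.784],
  "jaw": [-1,-1,-1,-1]
}}

```text
t: 2.35
tcp_pos: [0.6092, 0.1046, 0.3103]
tool_rot: [0.738, -0.675, -0.0, 0.0]
wrist_force: [-0.4, -0.3, 0.1]
width: 0.0005
finger_force: 0.0
```

```bash
python3 - <<'E'
from h import *
from scipy.spatial.transform import Rotation as R
s,d=grab("wrist"); cv2.imwrite("pics/wrist1.png",d["color"][:,:,::-1]); pickle.dump((s,d),open("w1.pkl","wb"))
Rm=R.from_quat(s["tool_rot"]).as_matrix();print(s["t"],s["tcp_pos"],s["width"],Rm.round(3).tolist(),s["qpos"].round(3))
H=np.array(d["hand_eye"]);print(H.round(3).tolist())
K=d["camera_matrix"];v,u=np.mgrid[:480,:640];z=d["depth"]
c=np.stack([(u-K[0,2])/K[0,0]*z,(v-K[1,2])/K[1,1]*z,z],-1)
t=c@H[:3,:3].T+H[:3,3];P=t@Rm.T+s["tcp_pos"]
hsv=cv2.cvtColor(d["color"],cv2.COLOR_RGB2HSV)
b=(abs(hsv[...,0].astype(int)-108)<15)&(hsv[...,1]>100)&(abs(P[...,2]-.18)<.006)&(np.hypot(P[...,0]-.61,P[...,1]-.1)<.05)
q=P[b];print(len(q),np.median(q[:,2]),cv2.minEnclosingCircle(q[:,:2].astype(np.float32)))
f=(z>0)&(abs(t[...,0])<.03)&(abs(t[...,1])<.06)&(t[...,2]<.02)&(t[...,2]>-.03)
if f.any(): print("fingers tool",np.percentile(t[f],[1,99],axis=0).round(4))
E
```

```text
2.35 [0.60917268 0.10458722 0.31030456] 0.0005370467532143443 [[0.089, -0.996, -0.0], [-0.996, -0.089, 0.0], [-0.0, 0.0, -1.0]] [ 0.485  0.23  -0.009 -0.    -1.331 -0.396]
[[0.0, -0.963, -0.271, 0.071], [1.0, -0.0, 0.0, -0.0], [-0.0, -0.271, 0.963, -0.144], [0.0, 0.0, 0.0, 1.0]]
2474 0.17955167145962161 ((0.6119140386581421, 0.1022137999534607), 0.03188079968094826)
fingers tool [[ 0.0049 -0.0066 -0.0212]
 [ 0.0101  0.0061  0.0133]]
```

View pics/wrist1.png

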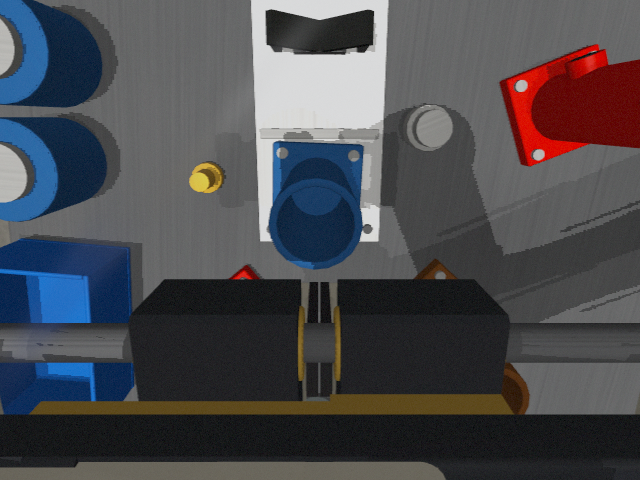

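The wrist picture shows the mouth ring centred at (317,222) with the stop and saddle beyond it. Its depth gives (0.612, 0.102, 0.180), which agrees with the two other views. The shut fingertips are slim, so I'm tabulating the finger path for the tip-over.

```bash
cat > path.py <<'E'
import numpy as np
M=np.array([.612,.1015]);e=np.array([-.087,.996]);toe0=3.5
def toe(th):
    s=6.5 if th>.7 else None
    return (toe0,10.) if th<=.61 else ((5*np.tan(th),10.) if th<=.7 else (s*np.sin(th),15-s*np.cos(th)))
def tcp(th,d=25,h=18.2):
    c,s=np.cos(th),np.sin(th);tx,tz=toe(th)
    up=(45+h)*c-170*s;zu=(45+h)*s+170*c
    low=(45-h)*c-170*s+(d-2*h*s)*s/c
    slack=up-low-19; a=(up+low)/2 if slack<10 else up-9.5-5
    p=M+e*((a+tx-45-toe0)/1000)
    return np.array([*p,(zu+tz-d+14)/1000]),slack
E
python3 - <<'E'
from path import *
import pickle
s,d=pickle.load(open("w1.pkl","rb"));H=d["hand_eye"];K=d["camera_matrix"]
for u,v in((220,285),(420,285),(220,300),(170,340),(320,290)):
    z=d["depth"][v,u];t=H[:3,:3]@(np.linalg.solve(K,[u,v,1])*z)+H[:3,3];print("block",u,v,t.round(3))
p0=tcp(0)[0];print("start",p0)
for th in np.arange(0,1.42,.08):
    dd=25 if th<1.1 else 20
    p,sl=tcp(th,dd);print(round(th,2),p.round(4),"norm from start",((p-p0)/.5).round(3),"slack",round(sl,1))
E
```

```text
block 220 285 [ 0.037 -0.021 -0.06 ]
block 420 285 [ 0.037  0.021 -0.06 ]
block 220 300 [ 0.037 -0.019 -0.068]
block 170 340 [ 0.033 -0.027 -0.076]
block 320 290 [0.008 0.    0.005]
start [0.6116781 0.1051852 0.169    ]
0.0 [0.6117 0.1052 0.169 ] norm from start [0. 0. 0.] slack 17.4
0.08 [0.6129 0.0915 0.1735] norm from start [ 0.002 -0.027  0.009] slack 15.5
0.16 [0.6141 0.0774 0.1769] norm from start [ 0.005 -0.056  0.016] slack 13.8
0.24 [0.6154 0.0631 0.1792] norm from start [ 0.007 -0.084  0.02 ] slack 12.4
0.32 [0.6166 0.0487 0.1803] norm from start [ 0.01  -0.113  0.023] slack 11.1
0.4 [0.6179 0.0343 0.1802] norm from start [ 0.012 -0.142  0.022] slack 9.9
0.48 [0.6191 0.0204 0.179 ] norm from start [ 0.015 -0.17   0.02 ] slack 9.0
0.56 [0.6203 0.0065 0.1766] norm from start [ 0.017 -0.197  0.015] slack 8.3
0.64 [ 0.6215 -0.0071  0.1731] norm from start [ 0.02  -0.224  0.008] slack 7.8
0.72 [ 0.6226 -0.0201  0.1686] norm from start [ 0.022 -0.25  -0.001] slack 7.5
0.8 [ 0.6237 -0.033   0.1632] norm from start [ 0.024 -0.276 -0.012] slack 7.5
0.88 [ 0.6248 -0.0456  0.1569] norm from start [ 0.026 -0.302 -0.024] slack 7.9
0.96 [ 0.6259 -0.0579  0.1495] norm from start [ 0.028 -0.326 -0.039] slack 8.8
1.04 [ 0.627  -0.0698  0.1413] norm from start [ 0.031 -0.35  -0.055] slack 10.3
1.12 [ 0.6279 -0.0804  0.1371] norm from start [ 0.032 -0.371 -0.064] slack 23.2
1.2 [ 0.6287 -0.0902  0.1272] norm from start [ 0.034 -0.391 -0.084] slack 30.0
1.28 [ 0.6295 -0.0992  0.1164] norm from start [ 0.036 -0.409 -0.105] slack 41.1
1.36 [ 0.6302 -0.1073  0.105 ] norm from start [ 0.037 -0.425 -0.128] slack 61.5
```

Request:
{"method": "jog_arm", "body": {
  "delta_pos": [
    [0.006,0,-0.08],
    [0.006,0,-0.16],
    [0.006,0,-0.21],
    [0.006,0,-0.21],
    [0.006,0,-0.21]
  ],
  "yaw": [0,0,0,0,0],
  "jaw": [-0.455,-0.455,-0.455,-0.455,-0.455],
  "squeeze": 20
}}

```text
t: 3.02
tcp_pos: [0.6132, 0.1038, 0.2068]
tool_rot: [0.738, -0.675, 0.001, -0.001]
wrist_force: [-0.1, 0.6, 1.5]
width: 0.0237
finger_force: 0.0
```

```bash
python3 - <<'E'
from h import *
s,d=grab("scene"); cv2.imwrite("pics/s2.png",cv2.resize(d["color"][150:330,300:480,::-1],None,fx=3.3,fy=3.3,interpolation=cv2.INTER_CUBIC))
print(s["t"],s["tcp_pos"].round(4),s["width"],s["wrist_force"])
E
```

```text
3.025 [0.6132 0.1038 0.2068] 0.023665605658833744 [-0.14267912  0.57635405  1.47387723]
```

View pics/s2.png

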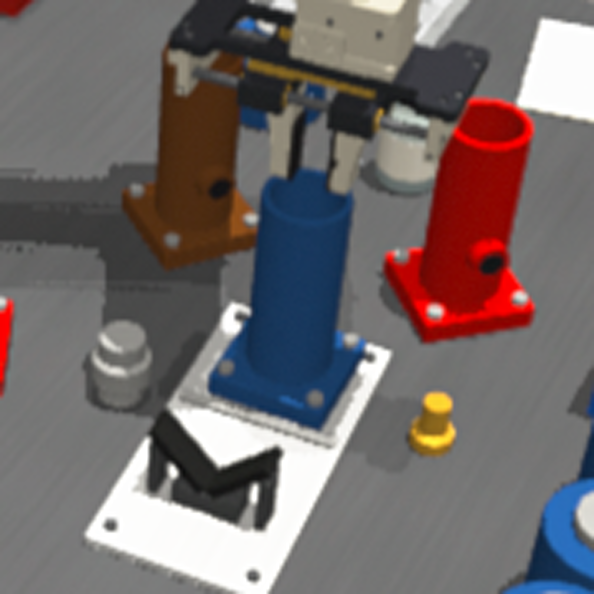

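The crop shows the fingers just above the mouth: left (285,165), right (343,180). They're thicker than the pads alone, so I'm closing them and measuring their real span before inserting.

Request:
{"method": "jog_arm", "body": {
  "delta_pos": [
    [0,0,0],
    [0,0,0],
    [0,0,0]
  ],
  "yaw": [0,0,0],
  "jaw": [-1,-1,-1]
}}

```text
t: 3.45
tcp_pos: [0.6126, 0.1032, 0.206]
tool_rot: [0.737, -0.676, 0.0, -0.0]
wrist_force: [-1.1, -0.1, -0.3]
width: 0.002
finger_force: 0.0
```

```bash
python3 - <<'E'
from h import *
from scipy.spatial.transform import Rotation as R
for n in("scene","top"):
    s,d=grab(n);K=d["camera_matrix"];T=np.linalg.inv(d["camera_from_world"]);v,u=np.mgrid[:480,:640];z=d["depth"]
    c=np.stack([(u-K[0,2])/K[0,0]*z,(v-K[1,2])/K[1,1]*z,z],-1);P=c@T[:3,:3].T+T[:3,3]
    Rm=R.from_quat(s["tool_rot"]).as_matrix();t=(P-s["tcp_pos"])@Rm
    for lo,hi in((-.03,-.02),(-.02,-.01),(-.01,0),(0,.006),(.006,.011)):
        f=(abs(t[...,0])<.03)&(abs(t[...,1])<.05)&(t[...,2]>lo)&(t[...,2]<hi)
        if f.sum()>3: print(n,lo,f.sum(),np.percentile(t[f],[3,97],axis=0)[:,:2].round(4).tolist())
    if n=="scene": cv2.imwrite("pics/s3.png",cv2.resize(d["color"][160:240,360:440,::-1],None,fx=7,fy=7,interpolation=cv2.INTER_CUBIC))
print(s["t"],s["tcp_pos"].round(4),s["width"])
E
```

```text
scene -0.03 71 [[0.0014, -0.0216], [0.0128, 0.0175]]
scene -0.02 61 [[0.0036, -0.0198], [0.0139, 0.0166]]
scene -0.01 62 [[-0.0057, -0.0183], [0.0121, 0.014]]
scene 0 39 [[-0.0071, -0.0183], [0.0132, 0.0156]]
scene 0.006 28 [[-0.0085, -0.0173], [0.0114, 0.0131]]
3.5 [0.6126 0.1032 0.2058] 0.0011749259575744952
```

View pics/s3.png

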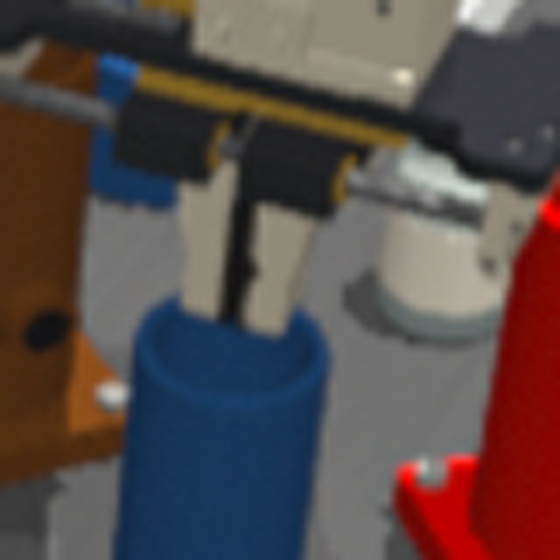

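Shut, the tips span about ±17 mm, so they fit the 52 mm bore with room to move and match my path table. Inserting 25 mm.

Request:
{"method": "jog_arm", "body": {
  "delta_pos": [
    [0,0,-0.025],
    [0,0,-0.05],
    [0,0,-0.074],
    [0,0,-0.074],
    [0,0,-0.074]
  ],
  "yaw": [0,0,0,0,0],
  "jaw": [-1,-1,-1,-1,-1]
}}

```text
t: 4.18
tcp_pos: [0.6127, 0.1033, 0.1686]
tool_rot: [0.737, -0.676, 0.0, 0.0]
wrist_force: [0.5, 0.6, -0.0]
width: 0.0003
finger_force: 0.0
```

Request:
{"method": "jog_arm", "body": {
  "delta_pos": [
    [0,-0.008,0.001],
    [0.001,-0.016,0.004],
    [0.002,-0.024,0.007],
    [0.003,-0.032,0.009],
    [0.004,-0.04,0.012],
    [0.004,-0.048,0.014],
    [0.005,-0.056,0.016],
    [0.005,-0.064,0.017],
    [0.006,-0.072,0.018],
    [0.007,-0.08,0.02],
    [0.007,-0.088,0.021],
    [0.007,-0.088,0.021]
  ],
  "yaw": [0,0,0,0,0,0,0,0,0,0,0,0],
  "jaw": [-1,-1,-1,-1,-1,-1,-1,-1,-1,-1,-1,-1]
}}

```text
t: 5.68
tcp_pos: [0.6161, 0.0589, 0.1792]
tool_rot: [0.737, -0.676, 0.0, -0.0]
wrist_force: [-1.4, 1.6, -1.1]
width: 0.0002
finger_force: 1.1
```

```bash
cat > tilt.py <<'E'
from h import *
import sys
def cloud(d):
    K=d["camera_matrix"];T=np.linalg.inv(d["camera_from_world"]);v,u=np.mgrid[:480,:640];z=d["depth"]
    c=np.stack([(u-K[0,2])/K[0,0]*z,(v-K[1,2])/K[1,1]*z,z],-1);return c@T[:3,:3].T+T[:3,3]
def jigpts(d):
    P=cloud(d);hsv=cv2.cvtColor(d["color"],cv2.COLOR_RGB2HSV)
    b=(abs(hsv[...,0].astype(int)-108)<15)&(hsv[...,1]>100)&(hsv[...,2]>30)&(abs(P[...,0]-.615)<.07)&(P[...,1]<.2)&(P[...,1]>-.16)&(P[...,2]>.012)
    q=P[b]; a=(q[:,:2]-[.613,.0525])@[-.087,.996]; l=(q[:,:2]-[.613,.0525])@[.996,.087]
    return np.c_[a,l,q[:,2]]*1000
if __name__=="__main__":
    out=sys.argv[1] if len(sys.argv)>1 else None
    s,d=grab("scene");q=jigpts(d)
    # front (-x/camera-facing) silhouette of the barrel: upper 1/2 points, line fit on (a,z)
    C=np.cov((q-q.mean(0))[:,[0,2]].T);w,V=np.linalg.eigh(C);v=V[:,1]*np.sign(V[1,1])
    print("t",s["t"],"tcp",s["tcp_pos"].round(4),"F",s["wrist_force"].round(1),"n",len(q),"pca tilt",np.arctan2(-v[0],v[1]).round(3))
    print("a,l,z 2/98%",np.percentile(q,[2,98],axis=0).round(0).tolist())
    if out: cv2.imwrite("pics/"+out,cv2.resize(d["color"][150:330,300:480,::-1],None,fx=3,fy=3))
E
python3 - <<'E'
from tilt import *
q=jigpts(pickle.load(open("scene0.pkl","rb")));C=np.cov((q-q.mean(0))[:,[0,2]].T);w,V=np.linalg.eigh(C);v=V[:,1]*np.sign(V[1,1]);print("standing",np.arctan2(-v[0],v[1]),np.percentile(q,[2,98],axis=0).round(0).tolist())
E
python3 tilt.py
```

```text
standing -0.1545708937300192 [[4.0, -33.0, 17.0], [77.0, 47.0, 180.0]]
t 5.675 tcp [0.6161 0.0589 0.1792] F [-1.4  1.6 -1.1] n 1752 pca tilt 0.164
a,l,z 2/98% [[-16.0, -35.0, 17.0], [71.0, 48.0, 186.0]]
```

The housing is tilting and the light reaction force shows the fingers are pushing it. Continuing through the balance point slowly.

Request:
{"method": "jog_arm", "body": {
  "delta_pos": [
    [0.001,-0.008,0.001],
    [0.001,-0.016,0.002],
    [0.002,-0.024,0.003],
    [0.003,-0.032,0.003],
    [0.004,-0.04,0.002],
    [0.004,-0.048,0.002],
    [0.005,-0.056,0.002],
    [0.006,-0.064,0.001],
    [0.006,-0.072,0],
    [0.007,-0.08,0],
    [0.008,-0.088,-0.002],
    [0.009,-0.096,-0.003],
    [0.009,-0.104,-0.005],
    [0.01,-0.112,-0.007],
    [0.01,-0.118,-0.008],
    [0.01,-0.118,-0.008]
  ],
  "yaw": [0,0,0,0,0,0,0,0,0,0,0,0,0,0,0,0],
  "jaw": [-1,-1,-1,-1,-1,-1,-1,-1,-1,-1,-1,-1,-1,-1,-1,-1]
}}

```text
t: 7.72
tcp_pos: [0.6212, -0.0, 0.1751]
tool_rot: [0.737, -0.676, 0.0, -0.0]
wrist_force: [0.1, 1.8, -0.6]
width: 0.0002
finger_force: 0.3
```

```bash
python3 tilt.py s4.png
```

```text
t 7.725 tcp [ 0.6212 -0.      0.1751] F [ 0.1  1.8 -0.6] n 1343 pca tilt 0.556
a,l,z 2/98% [[-72.0, -35.0, 21.0], [63.0, 48.0, 179.0]]
```

View pics/s4.png

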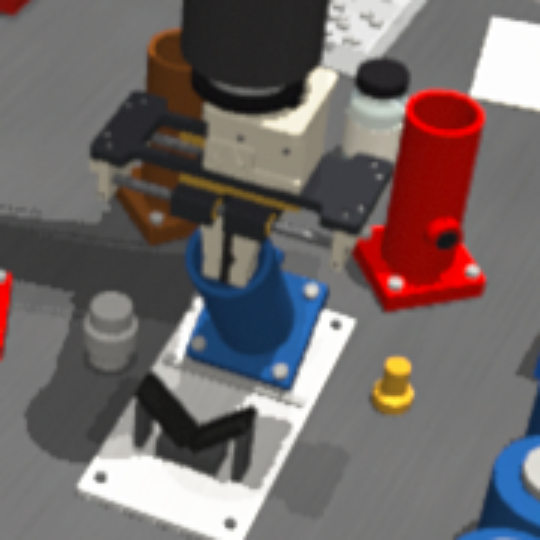

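The picture shows the housing leaning about 0.55 rad, fingers in the mouth at (230,250), foot at the stop (240,370), and neighbours untouched. Carrying on past balance and holding it back by the upper lip.

Request:
{"method": "jog_arm", "body": {
  "delta_pos": [
    [0,-0.007,-0.002],
    [0.001,-0.013,-0.004],
    [0.001,-0.019,-0.006],
    [0.002,-0.025,-0.008],
    [0.003,-0.031,-0.01],
    [0.003,-0.037,-0.012],
    [0.004,-0.043,-0.014],
    [0.004,-0.049,-0.017],
    [0.005,-0.055,-0.019],
    [0.005,-0.061,-0.022],
    [0.006,-0.067,-0.024],
    [0.006,-0.073,-0.027],
    [0.007,-0.079,-0.03],
    [0.007,-0.085,-0.033],
    [0.008,-0.092,-0.036],
    [0.008,-0.092,-0.036]
  ],
  "yaw": [0,0,0,0,0,0,0,0,0,0,0,0,0,0,0,0],
  "jaw": [-1,-1,-1,-1,-1,-1,-1,-1,-1,-1,-1,-1,-1,-1,-1,-1]
}}

```text
t: 9.78
tcp_pos: [0.6249, -0.0461, 0.1569]
tool_rot: [0.737, -0.676, -0.0, 0.0]
wrist_force: [-1.2, -0.4, -1.4]
width: 0.0006
finger_force: 0.2
```

```bash
python3 tilt.py s5.png
```

```text
t 9.775 tcp [ 0.6249 -0.0461  0.1569] F [-1.2 -0.4 -1.4] n 921 pca tilt 0.872
a,l,z 2/98% [[-116.0, -24.0, 23.0], [43.0, 47.0, 163.0]]
```

View pics/s5.png

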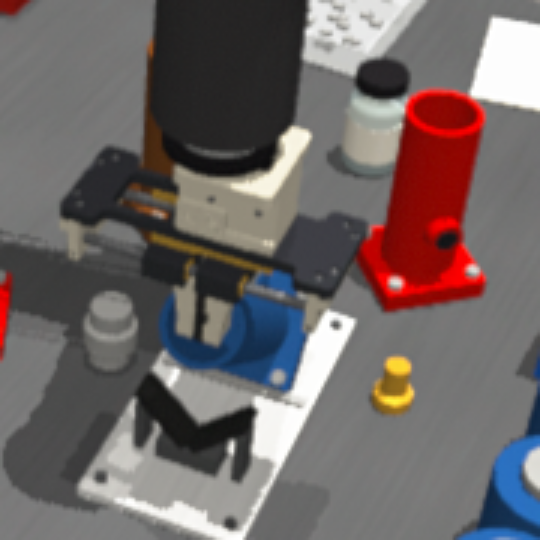

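The lean is now about 0.9 rad, fingertips in the mouth at (200,310) and the upper lip resting on the fingers with little force. Continuing down.

Request:
{"method": "jog_arm", "body": {
  "delta_pos": [
    [0,-0.006,-0.004],
    [0.001,-0.012,-0.007],
    [0.001,-0.018,-0.011],
    [0.002,-0.024,-0.015],
    [0.002,-0.03,-0.019],
    [0.003,-0.036,-0.023],
    [0.003,-0.042,-0.027],
    [0.004,-0.048,-0.031],
    [0.004,-0.053,-0.034],
    [0.005,-0.058,-0.037],
    [0.005,-0.063,-0.04],
    [0.005,-0.069,-0.043],
    [0.005,-0.069,-0.043]
  ],
  "yaw": [0,0,0,0,0,0,0,0,0,0,0,0,0],
  "jaw": [-1,-1,-1,-1,-1,-1,-1,-1,-1,-1,-1,-1,-1]
}}

```text
t: 11.45
tcp_pos: [0.6275, -0.0805, 0.1354]
tool_rot: [0.737, -0.676, -0.0, 0.0]
wrist_force: [-0.1, 0.1, -0.9]
width: 0.0005
finger_force: 0.5
```

```bash
python3 tilt.py s6.png
```

```text
t 11.45 tcp [ 0.6275 -0.0805  0.1354] F [-0.1  0.1 -0.9] n 637 pca tilt 0.399
a,l,z 2/98% [[-140.0, -27.0, 23.0], [-1.0, 48.0, 378.0]]
```

View pics/s6.png

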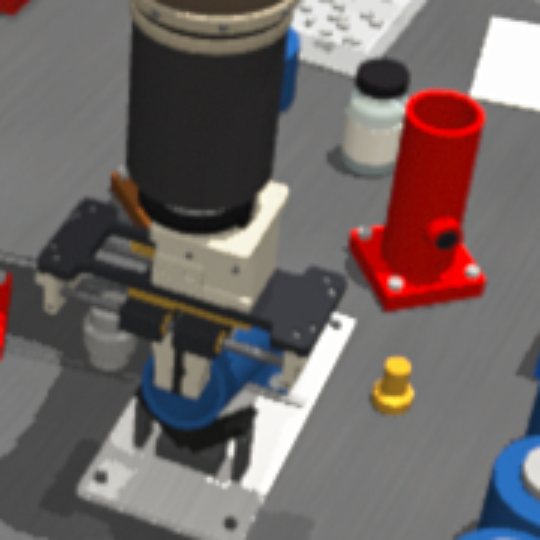

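The lean is about 1.12 rad, the barrel now just above the V (190,420), with the mouth following the fingers. Lowering the last part even slower.

Request:
{"method": "jog_arm", "body": {
  "delta_pos": [
    [0,-0.004,-0.003],
    [0,-0.008,-0.006],
    [0.001,-0.012,-0.01],
    [0.001,-0.016,-0.014],
    [0.001,-0.02,-0.018],
    [0.002,-0.024,-0.023],
    [0.002,-0.028,-0.027],
    [0.002,-0.032,-0.031],
    [0.003,-0.036,-0.036],
    [0.003,-0.04,-0.041],
    [0.003,-0.043,-0.045],
    [0.004,-0.046,-0.049],
    [0.004,-0.049,-0.053],
    [0.004,-0.052,-0.057],
    [0.005,-0.055,-0.06],
    [0.005,-0.055,-0.06]
  ],
  "yaw": [0,0,0,0,0,0,0,0,0,0,0,0,0,0,0,0],
  "jaw": [-1,-1,-1,-1,-1,-1,-1,-1,-1,-1,-1,-1,-1,-1,-1,-1]
}}

```text
t: 13.5
tcp_pos: [0.6299, -0.1078, 0.1054]
tool_rot: [0.737, -0.676, -0.0, 0.0]
wrist_force: [0.9, -0.4, -0.4]
width: 0.0003
finger_force: 0.0
```

```bash
python3 tilt.py s7.png
```

```text
t 13.5 tcp [ 0.6299 -0.1078  0.1054] F [ 0.9 -0.4 -0.4] n 456 pca tilt -1.567
a,l,z 2/98% [[-151.0, -0.0, 56.0], [26.0, 48.0, 158.0]]
```

View pics/s7.png

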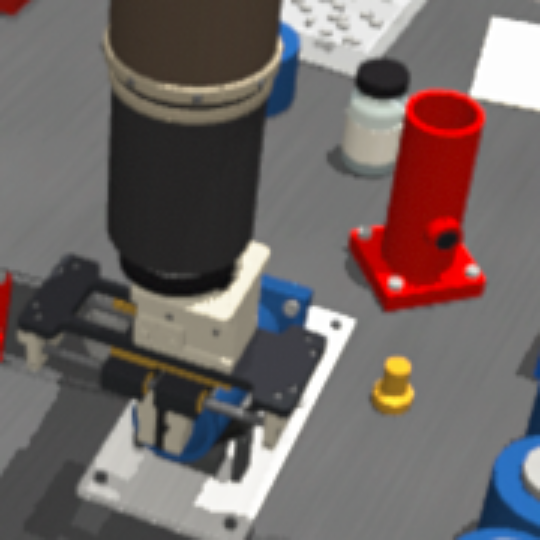

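The mouth's lower lip is now at 151 mm from the stop, which is exactly the lying position (145 + 6.7). The fingers are about 10 mm clear of the lip and forces are near zero. Backing straight away, then up.

Request:
{"method": "jog_arm", "body": {
  "delta_pos": [
    [0.001,-0.01,0],
    [0.002,-0.02,0],
    [0.004,-0.04,0],
    [0.006,-0.06,0],
    [0.006,-0.06,0.06],
    [0.006,-0.08,0.16],
    [0.006,-0.14,0.28],
    [0.006,-0.24,0.36],
    [0.006,-0.36,0.4],
    [0.006,-0.44,0.4],
    [0.006,-0.44,0.4],
    [0.006,-0.44,0.4]
  ],
  "yaw": [0,0,0,0,0,0,0,0,0,0,0,0],
  "jaw": [-1,-1,-1,-1,-1,-1,-1,-1,-1,-1,-1,-1]
}}

```text
t: 15.05
tcp_pos: [0.6326, -0.3283, 0.305]
tool_rot: [0.737, -0.676, -0.0, 0.0]
wrist_force: [0.9, 0.4, -0.5]
width: 0.0004
finger_force: 0.0
```

```bash
python3 - <<'E'
from tilt import *
s=read_state();print(s["t"],s["tcp_pos"].round(3),s["wrist_force"].round(1))
for n in("scene","top"):
    s,d=grab(n);q=jigpts(d);q=q[q[:,2]<130]
    print(n,len(q),"a,l,z 1/99%",np.percentile(q,[1,99],axis=0).round(0).tolist())
    # ridge of the barrel: highest z per a-bin, gives the axis tilt and side centring
    for a in range(-140,-20,20):
        b=q[abs(q[:,0]-a)<6]
        if len(b)>5: i=b[:,2]>np.percentile(b[:,2],90);print("  a",a,"ztop",np.percentile(b[:,2],97).round(1),"l of ridge",np.median(b[i,1]).round(1),"l range",b[:,1].min().round(0),b[:,1].max().round(0))
    d0=pickle.load(open(n+"0.pkl","rb"));
    if n=="top":
        df=(np.abs(d["color"].astype(int)-d0["color"]).max(2)>60).astype(np.uint8)
        k,l,st,c=cv2.connectedComponentsWithStats(df);print([ (x[:5].tolist()) for x in st[1:] if x[4]>25])
E
```

```text
15.05 [ 0.633 -0.328  0.305] [ 0.9  0.4 -0.5]
scene 2024 a,l,z 1/99% [[-151.0, -37.0, 28.0], [25.0, 47.0, 123.0]]
  a -140 ztop 123.3 l of ridge 7.4 l range -20.0 36.0
  a -120 ztop 122.4 l of ridge 4.8 l range -21.0 35.0
  a -100 ztop 117.7 l of ridge 4.2 l range -40.0 35.0
  a -80 ztop 113.3 l of ridge 7.3 l range -15.0 36.0
  a -60 ztop 112.6 l of ridge 2.3 l range -19.0 35.0
  a -40 ztop 116.7 l of ridge 9.7 l range -20.0 35.0
top 1686 a,l,z 1/99% [[-144.0, -44.0, 45.0], [26.0, 40.0, 124.0]]
  a -140 ztop 126.0 l of ridge -6.3 l range -27.0 30.0
  a -120 ztop 121.9 l of ridge -0.5 l range -31.0 30.0
  a -100 ztop 118.7 l of ridge 0.8 l range -31.0 35.0
  a -80 ztop 114.1 l of ridge -3.2 l range -31.0 29.0
  a -60 ztop 110.1 l of ridge -0.6 l range -31.0 28.0
  a -40 ztop 118.7 l of ridge 8.8 l range -31.0 29.0
[[303, 76, 263, 404, 17658], [586, 108, 10, 48, 312], [553, 126, 10, 11, 86], [254, 137, 105, 109, 3415], [447, 210, 10, 16, 42], [497, 213, 7, 15, 81], [321, 235, 26, 83, 541], [56, 367, 43, 16, 289], [0, 384, 69, 96, 3640], [292, 399, 13, 6, 27], [186, 404, 146, 55, 1350], [336, 422, 11, 6, 40], [289, 440, 14, 10, 38], [279, 445, 20, 11, 73], [171, 459, 96, 21, 1567], [270, 458, 41, 22, 289], [325, 465, 16, 15, 69], [290, 469, 38, 11, 149]]
```

The barrel ridge rises at about 0.2 rad from horizontal. It is centred on the saddle within a few mm, with the mouth rim top at 126 mm as expected for the lying pose. One quick check that the neighbours are unmoved and the housing is still, then I'll hand in.

```bash
python3 - <<'E'
from tilt import *
def m(d,lo,hi,z0,z1,c,r):
    P=cloud(d);hsv=cv2.cvtColor(d["color"],cv2.COLOR_RGB2HSV)
    b=(cv2.inRange(hsv,lo,hi)>0)&(P[...,2]>z0)&(P[...,2]<z1)&(np.hypot(P[...,0]-c[0],P[...,1]-c[1])<r)
    return b.sum(),np.median(P[b],axis=0).round(3) if b.any() else None
_,d1=grab("top");d0=pickle.load(open("top0.pkl","rb"))
for d in(d0,d1):
    print("gland",m(d,(18,100,80),(35,255,255),.01,.06,(.71,.09),.05),"fit",m(d,(0,0,90),(180,60,255),.03,.07,(.50,.03),.05),
     "red1",m(d,(0,150,60),(8,255,255),.16,.19,(.67,.26),.1),"brown",m(d,(5,120,40),(18,255,255),.15,.19,(.46,.22),.1))
q=jigpts(d1);q=q[q[:,2]<130];print(np.percentile(q,[1,99],axis=0).round(0).tolist(),read_state()["joint_vel"].round(3))
E
```

```text
gland (np.int64(83), array([0.723, 0.1  , 0.035])) fit (np.int64(213), array([0.508, 0.03 , 0.054])) red1 (np.int64(216), array([0.681, 0.261, 0.169])) brown (np.int64(251), array([0.462, 0.233, 0.169]))
gland (np.int64(87), array([0.723, 0.102, 0.035])) fit (np.int64(212), array([0.508, 0.03 , 0.053])) red1 (np.int64(221), array([0.681, 0.26 , 0.169])) brown (np.int64(261), array([0.461, 0.232, 0.169]))
[[-144.0, -44.0, 44.0], [26.0, 40.0, 123.0]] [ 0.006 -0.002  0.     0.002  0.     0.002]
```

```bash
python3 -c "
from plant import *
print(hand_in())"
```

```text
the job is handed in; nothing more can be done
None
```

I tipped the blue valve housing over the stop and eased it down with the fingertips in its mouth. Its barrel now rests in the V-saddle, the gripper is clear, the gland nut, fitting, brown housing and nearest red one haven't moved (I didn't re-measure the rest), and I handed the job in at about 15 s, with no verdict returned.

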